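Knock a wax puck out of its mould into the melting pan

ROBOT

A 7-joint arm with a two-finger parallel gripper is mounted at the origin on the work surface; the furniture and walls round the work are solid. World frame = base frame: x ahead of the robot, y to its left, z up, the work surface at z = 0. Lengths are in m, angles in rad, forces in N, time in s.
With the tool pointing down it reaches from about 0.4 to 0.85 m from the base axis. Payload 4.5 kg.
Tool frame: the origin (TCP) lies where the fingers leave the gripper's body, on its centre line; the fingertips stand 64 mm ahead of it and the grasp point (between the pads) lies 45 mm ahead of it; z points along the fingers, y is the direction in which the jaws open and shut (so a half turn about z gives the same grasp; the last joint's range is limited). The gripper opens to 88 mm and grips with 3 to 60 N. Pads are 18 mm wide; open, the fingers measure 123 mm over their backs; the gripper's body (75 mm by 187 mm) begins 45 mm behind the grasp point.
Start: joints at [-1.306, 0.689, -0.195, 1.565, 0.157, 0.902, -0.215], TCP at [0.143, 0.608, 0.303] pointing down, gripper open.
Joint ranges: [-3.01, 3.01], [-0.46, 2.08], [-1.47, 1.51], [0.13, 2.56], [-1, 4.14], [0.04, 2.09], [-2.66, 2.66]. Speed limits (rad/s): [2.57, 2.57, 3.14, 3.14, 3.14, 3.14, 3.14].

INTERFACE

Orientations are given as a unit quaternion [x, y, z, w].
In Python, from plant import monitor, snapshot, workorder, finder gives the robot as it stands.
- The arm moves only by the tool carry_out, never from a script. Its argument "motion" is one flat list of numbers, 6 for each row, row after row: the shift along the tool's x, y, z in cm, then the turn, a rotation vector about the tool's x, y, z in rad. In form: [x, y, z, rx, ry, rz, x, y, z, rx, ry, rz, ...]. A call has 1 to 8 rows; each row shifts and turns the commanded pose from where the row before left it, along the tool's axes as they then stand; what a row does not reach is not made up. A row lasts 1/8 s, in which the tool goes at most 62.5 mm and 10.7 degrees, less where a joint would pass 70% of its speed; a pose out of reach is approached as far as the arm can. A call with a gripper value outside its range is refused whole. "hand" is the finger opening in cm, from 0 to 8.81, set as the call begins (left out, the last holds). The fingers move at their own pace and stop on an object; "grip_force" is the grip in N (left out, the last holds). Time passes only in rows, so rows that do not move let the fingers close. It gives the time, the measured TCP pose, the force and the opening at its end, in the units of the state.
- monitor.get_state(): the state, without advancing time (a new reading comes with each control period).
- snapshot(name): name is "side" or "top" or "wrist"; returns a dict with "frame" (384x512x3 uint8, red, green, blue), "range_z" (384x512 float32, m along the optical axis (not along the pixel's ray), 0 where there is no reading), "fx", "fy", "cx", "cy" (pixels), "rvec" (rotation vector, rad) and "tvec" (3), from world to camera coordinates, as OpenCV has them; the wrist camera has in their place "hand_eye" (4x4, takes a point from camera to tool coordinates, whose origin is the TCP and whose axes are the flange's). Camera axes: x right, y down, z forward; pixel columns grow to the right and rows downward; lengths in m; the calibration is good to about 2 mm. A picture is of the moment at which its call begins: read the wrist's pose just before it.
- workorder.finish_job(): hands the job in, once; it reports no verdict.
Trained networks look in a picture, given as the dict that the camera call returned (one of the last four; its "shot" number tells which), for a name from the list of things; names that differ only in an ending like _2 or _b are one class to them, and where a whole thing is asked for, a point or a joint stands for the part that bears it (a point fixed in the world has none). Each returns a list of dicts, best first, with "p" (0 to 1); they miss things now and then, are a little off and sometimes report something else, mostly with a low value. They report only what shows in the picture. A call takes as long as a camera call.
- finder.masks_of(picture, thing): "pixels" (384x512 bool, what is visible of it) and "extent" ([left, top, right, bottom] in pixels, round what is visible of it).
The state is a dict: "clock": time; "q": joint angles; "qd": joint speeds; "joint_torque": joint torques, N m; "tool_pos": TCP position; "eef_rot": TCP orientation; "contact_force": force on the tool from outside, world axes, zero at the start; "moment": the same for the moment, N m; "opening": opening from 0.0 (shut) to 1.0 (fully open).
Only numpy, scipy, OpenCV 4.12 (cv2) and the standard library are available. Lean on these libraries where they do the work, as an engineer would, in place of code of your own. Each camera call takes 0.05 s, during which the arm holds its last target. There are 200 camera calls.

TASK

Push the steel wax pan along its guide until it is fully home against the stop under the bench press, then press the red knob down through its soft first stop and on to the stiffer second stop, so that the wax puck is knocked out of the mould and drops into the pan. Let the knob spring back up, and leave the pan home with the puck in it. Do not disturb the other things on the table.

Things in the scene. Friction and masses are not known exactly. Their poses are not given: they have to be found in the camera images.
- press: bench knock-out press, fixed: plywood base 12 mm thick, grey column, bed and overhanging arm. Origin on the table, on the plunger's vertical axis; x away from the column (to the robot's left), y along the pan guide to its open end (toward the robot), z up. Bed and mould: 86 to 110 mm above the table, +-56 mm in y. Arm: 160 to 186 mm high, +-25 mm in y; column 195 high.
- pan_home (a point): the place of the pan's origin when the pan is home against the stop bar: on the base top, at press (0, 26.5, 12) mm. The pan starts 35 to 60 mm from it toward +y of the press and is pushed in press -y between two aluminium rails, 18 mm high on the base, inner faces 48.5 mm either side of the guide's middle line.
- mould_top (a point): centre of the top of the aluminium mould ring (bore 70, outside 92 mm) in the bed, on the plunger's axis, 110 mm above the table; a wooden handle sticks out of it in the press +x direction
- pan: open steel loaf-shaped pan, 176 long x 104 wide x 65 high, about 0.37 kg, set red wax inside (solid, its surface about 20 mm above the underside); origin at the centre of its underside (12 mm above the table, on the press base); its x is its long way, along the guide. Rim 88 mm from the centre at both ends, end walls 80 to 86 mm from it.
- puck: round puck of yellow wax, 66 mm across, 14 thick, 30 g, origin at the centre of its underside; held in the mould ring (bore 70 mm), on the plunger's axis, 96 mm above the table (its top flush with the mould ring), by three sprung catches that take about 7 N to give way
- knob_top (a point): centre of the flat top (44 mm across) of the red knob, 66 mm wide; it moves with the knob. 304 mm above the table at rest, 259 mm at the second stop. Nothing stands within 100 mm above or beside it.
- bell (a joint): first stage of the plunger, m: 0 up, 0.023 when the steel hold-down bell rests over the mould (first stop). Soft spring: 2 N to begin, 4.5 N at the first stop; springs back by itself.
- punch (a joint): second stage, m: 0 until the first stop is reached, then 0.022 at the second, hard stop. Stiff spring: 9 N to begin, 17 N at the second stop (a few N more while the puck is held); springs back by itself. The puck comes free only near the end of this travel. The knob's total travel is bell + punch = 45 mm straight down.
- spare_puck: bystander: another yellow wax puck, 66 x 14 mm, lying on the table beside the press; origin at the centre of its underside
- tin_orange: bystander: round tin of orange pigment, 74 mm across, 19 high; origin at the centre of its underside
- tub: bystander: white plastic tub, 140 mm across, 86 high; origin at the centre of its underside
- wax_block: bystander: slab of yellow beeswax, 108 x 158 x 30 mm; origin at the centre of its underside

How it is judged:
By the outcome, as a careful person would: the job done as asked, in the order asked, and still so for the second after the job is handed in, with the robot touching nothing.
It also fails if it takes over 37 s, if anything falls off the work surface, if the arm or the gripper's body presses on something with over 40 N, if the wrist force passes 120 N, or if a joint passes its speed limit or range.

## Working session

There is one attempt and no reset: what is moved stays moved. The work goes in short steps, Python scripts to look and compute and a tool call to move; the robot and the scene stay as the last step left them, time stands still between calls to the robot, and variables do not carry over. Pictures are saved under pics/ and viewed, about 8 in all and at most 12, crops included, and the job is handed in when it is done.

Besides the shell and the picture viewer there is one more tool, called after ">>>" as a command line: name --argument value ..., lists and objects as JSON in quotes. carry_out: Moves the arm, as the interface text tells. Its arguments: {"type":"object","properties":{"motion":{"type":"array"},"hand":{"type":"number"},"grip_force":{"type":"number"}},"required":["motion"]}

```bash
ls; mkdir -p pics; cat > h.py <<'E'
import numpy as np, cv2
from scipy.spatial.transform import Rotation as R
from plant import monitor, snapshot, workorder, finder
def cloud(s):
    z=s['range_z']; v,u=np.mgrid[:384,:512]
    p=np.stack([(u-s['cx'])/s['fx']*z,(v-s['cy'])/s['fy']*z,z],-1)
    if 'rvec' in s:
        Rm=R.from_rotvec(np.ravel(s['rvec'])).as_matrix(); w=(p-np.ravel(s['tvec']))@Rm
    else:
        st=s['st']; T=s['hand_eye']; w=(p@T[:3,:3].T+T[:3,3])@R.from_quat(st['eef_rot']).as_matrix().T+st['tool_pos']
    w[z==0]=np.nan; return w
def shot(n):
    st=monitor.get_state(); s=snapshot(n); s['st']=st; return s
def save(s,f,k=1): cv2.imwrite(f,cv2.resize(s['frame'][:,:,::-1],None,fx=k,fy=k))
E
python3 - <<'E'
from h import *
st=monitor.get_state(); print({k:np.round(v,3) for k,v in st.items()})
ims=[]
for n in ['side','top']:
    s=shot(n); w=cloud(s); ims.append(s['frame'])
    print(n,'cam pos',-R.from_rotvec(np.ravel(s['rvec'])).as_matrix().T@np.ravel(s['tvec']))
    for t in ['press','pan','knob_top','spare_puck','tin_orange','tub','wax_block','puck']:
        for m in finder.masks_of(s,t)[:2]:
            q=w[m['pixels']]; q=q[~np.isnan(q[:,0])]
            print(t,round(m['p'],2),m['extent'],len(q), np.round(np.percentile(q,[2,50,98],axis=0),3).tolist() if len(q) else '')
cv2.imwrite('pics/a.png',cv2.resize(np.vstack(ims)[:,:,::-1],None,fx=.78,fy=.78))
cv2.imwrite('pics/side.png',ims[0][:,:,::-1]);cv2.imwrite('pics/top.png',cv2.resize(ims[1][:,:,::-1],None,fx=1.5,fy=1.5))
E
```

```text
pics
{'clock': np.float64(0.0), 'q': array([-1.306,  0.69 , -0.195,  1.566,  0.157,  0.902, -0.215]), 'qd': array([-0.001,  0.001, -0.002, -0.002,  0.   ,  0.   ,  0.001]), 'joint_torque': array([-0.0000e+00, -5.2757e+01, -1.2670e+00, -1.5343e+01, -5.3000e-02,
        6.0000e-03,  0.0000e+00]), 'tool_pos': array([0.143, 0.608, 0.302]), 'eef_rot': array([ 0.115,  0.993, -0.001, -0.   ]), 'contact_force': array([-0.492, -0.673,  0.143]), 'moment': array([ 0.004, -0.016, -0.007]), 'opening': np.float64(0.999)}
side cam pos [-0.01087953 -0.8325434   0.82728069]
press 0.6 [173.4, 125.0, 268.3, 250.9] 4351 [[0.361, 0.136, 0.005], [0.548, 0.246, 0.033], [0.651, 0.395, 0.301]]
pan 0.8 [189.4, 192.7, 236.9, 226.0] 1060 [[0.428, 0.229, 0.016], [0.491, 0.291, 0.041], [0.575, 0.369, 0.076]]
knob_top 0.49 [218.4, 125.2, 235.4, 140.1] 203 [[0.535, 0.3, 0.269], [0.556, 0.318, 0.299], [0.584, 0.35, 0.305]]
knob_top 0.24 [218.2, 179.9, 235.8, 187.0] 98 [[0.534, 0.3, 0.103], [0.561, 0.321, 0.108], [0.588, 0.347, 0.134]]
spare_puck 0.67 [247.5, 232.6, 268.6, 251.6] 270 [[0.526, 0.071, 0.0], [0.556, 0.0
[... 782 characters left out ...]
, 0.304]]
pan 0.69 [173.9, 178.3, 204.6, 214.1] 1062 [[0.428, 0.23, 0.019], [0.485, 0.294, 0.032], [0.542, 0.345, 0.078]]
pan 0.6 [140.9, 119.9, 235.4, 244.0] 5512 [[0.365, 0.138, 0.007], [0.537, 0.254, 0.028], [0.644, 0.419, 0.304]]
knob_top 0.91 [164.6, 120.6, 190.2, 140.7] 414 [[0.536, 0.302, 0.292], [0.561, 0.327, 0.303], [0.589, 0.356, 0.306]]
spare_puck 0.88 [244.6, 194.5, 265.4, 217.6] 305 [[0.527, 0.078, 0.006], [0.556, 0.106, 0.012], [0.585, 0.134, 0.017]]
tin_orange 0.8 [299.5, 281.8, 326.0, 307.5] 502 [[0.354, -0.204, 0.01], [0.387, -0.171, 0.015], [0.42, -0.138, 0.02]]
tub 0.74 [250.4, 239.9, 302.4, 294.6] 1988 [[0.343, -0.106, 0.001], [0.408, -0.042, 0.052], [0.47, 0.02, 0.087]]
```

View pics/a.png

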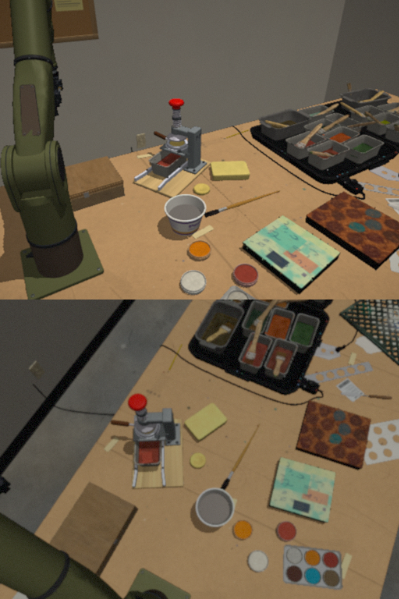

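```bash
cat > m.py <<'E'
from h import *
S=shot('top'); D=shot('side')
wt=cloud(S); ws=cloud(D)
A=np.vstack([wt.reshape(-1,3),ws.reshape(-1,3)]); A=A[~np.isnan(A[:,0])]
# knob
k=A[(abs(A[:,2]-.304)<.006)&(np.hypot(A[:,0]-.56,A[:,1]-.328)<.06)]
kt=wt.reshape(-1,3); kt=kt[(abs(kt[:,2]-.304)<.005)&(np.hypot(kt[:,0]-.56,kt[:,1]-.328)<.06)]
print('knob',cv2.minEnclosingCircle(kt[:,:2].astype(np.float32)),kt.mean(0),len(kt))
near=A[np.hypot(A[:,0]-.5,A[:,1]-.28)<.22]
for lo,hi,n in [(.006,.018,'base'),(.024,.034,'rail/wax'),(.068,.084,'rim'),(.104,.116,'bed'),(.18,.2,'arm')]:
    q=near[(near[:,2]>lo)&(near[:,2]<hi)]
    r=cv2.minAreaRect(q[:,:2].astype(np.float32)); print(n,len(q),np.round(r[0],3),np.round(r[1],3),round(r[2],1))
# height map
H=np.zeros((420,420,3),np.uint8)
img=np.zeros((420,420,3),np.uint8)
for w,s in((wt,S),(ws,D)):
  f=w.reshape(-1,3); c=s['frame'].reshape(-1,3); o=np.argsort(np.nan_to_num(f[:,2]))
  for p,cc in zip(f[o],c[o]):
    if np.isnan(p[0]): continue
    i=int((.72-p[0])*1000*1.05); j=int((.45-p[1])*1000*1.05)
    if 0<=i<420 and 0<=j<420: 
        cv2.circle(img if s is S else H,(j,i),2,tuple(int(x) for x in cc[::-1]),-1)
a=S['frame'][110:255,130:275,::-1]; 
cv2.imwrite('pics/b.png',np.hstack([cv2.resize(a,(420,420),interpolation=cv2.INTER_CUBIC),img[:, :380]]))
E
python3 m.py
```

```text
knob ((0.564999520778656, 0.3307613730430603), 0.03144729137420654) [0.56455467 0.33031913 0.30290718] 360
base 4691 [0.493 0.284] [0.373 0.418] 68.2
rail/wax 2210 [0.537 0.222] [0.308 0.271] 24.5
rim 412 [0.457 0.287] [0.353 0.135] 2.1
bed 654 [0.557 0.345] [0.091 0.249] 23.2
arm 891 [0.587 0.295] [0.062 0.133] 25.8
```

View pics/b.png

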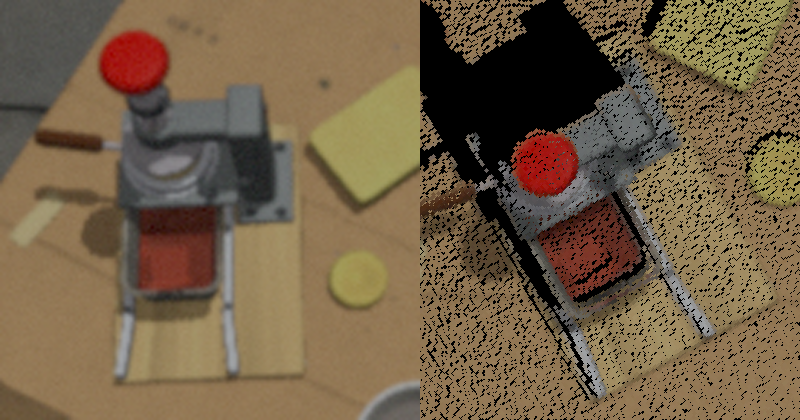

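```bash
cat > f.py <<'E'
from h import *
from scipy.optimize import minimize
S=shot('top'); D=shot('side')
for n,s in (('top',S),('side',D)):
    w=cloud(s).reshape(-1,3); c=s['frame'].reshape(-1,3).astype(int)
    k=(abs(w[:,2]-.304)<.004)&(c[:,0]>c[:,1]+60)&(np.hypot(w[:,0]-.56,w[:,1]-.328)<.06)
    ko=w[k,:2]; kc=np.array([.5*(ko.min(0)+ko.max(0)),ko.mean(0)]); print(n,'knob',np.round(kc,4).tolist())
    O=np.array([.5635,.3285])
    def P(th): # press yaw: y axis at th
        y=np.array([np.cos(th),np.sin(th)]); x=np.array([y[1],-y[0]]); q=w[:,:2]-O; return q@x,q@y
    x,y=P(np.radians(207))
    grey=(c.max(1)-c.min(1)<30)
    for side in(1,-1):
        m=grey&(abs(w[:,2]-.030)<.005)&(y>.06)&(y<.22)&(abs(side*x-.053)<.015)
        if m.sum()>10:
            p=np.polyfit(y[m],x[m],1); r=x[m]-np.polyval(p,y[m]); print(' rail',side,m.sum(),'x0',p[1].round(4),'yaw add deg',np.degrees(-np.arctan(p[0])).round(2),'rms',r.std().round(4), 'xmid@100',np.polyval(p,.1).round(4))
    m=(abs(w[:,2]-.077)<.005)&(y>.09)&(y<.2)&(abs(x)<.06); print(' rim',m.sum(),'y',np.percentile(y[m],[50,90,98]).round(4),'x',np.percentile(x[m],[2,98]).round(4))
    m2=(abs(w[:,2]-.110)<.004)&(abs(x)<.05)&(y>0)&(y<.08)
    if m2.sum()>10:
        b=[];xs=np.arange(-.045,.045,.01)
        b=[y[m2&(abs(x-a)<.005)].max() if (m2&(abs(x-a)<.005)).any() else np.nan for a in xs]; print(' bed front',np.round(b,3))
    a=(w[:,2]>.155)&(w[:,2]<.2)&(abs(x)<.2)&(abs(y)<.2)&grey
    print(' arm',a.sum(),np.percentile(x[a],[2,98]).round(3),np.percentile(y[a],[2,98]).round(3))
    e=(w[:,2]>.02)&(w[:,0]<.45)&(w[:,0]>.05)&(w[:,1]>.0)&(w[:,1]<.5)&~((abs(x)<.09)&(y<.3))
    print(' box',e.sum(),np.percentile(w[e],[2,50,98],axis=0).round(3).tolist() if e.any() else '')
E
python3 f.py
```

```text
top knob [[0.5654, 0.331], [0.5648, 0.3306]]
 rail 1 90 x0 0.044 yaw add deg -2.27 rms 0.0031 xmid@100 0.048
 rail -1 189 x0 -0.0436 yaw add deg 5.38 rms 0.0049 xmid@100 -0.053
 rim 111 y [0.1328 0.1436 0.1453] x [-0.0539  0.0499]
 bed front [0.041 0.026 0.035 0.04  0.042 0.043 0.039 0.036 0.028]
 arm 701 [-0.104  0.019] [-0.029  0.023]
 box 15254 [[0.053, 0.016, 0.051], [0.098, 0.201, 0.506], [0.279, 0.41, 0.68]]
side knob [[0.5633, 0.3268], [0.5631, 0.3251]]
 rail 1 66 x0 0.0391 yaw add deg -2.97 rms 0.003 xmid@100 0.0443
 rail -1 130 x0 -0.0424 yaw add deg 5.94 rms 0.0061 xmid@100 -0.0528
 rim 61 y [0.1337 0.1458 0.1478] x [-0.0544  0.0488]
 bed front [0.047 0.03  0.038 0.046 0.046 0.042 0.042 0.037 0.032]
 arm 559 [-0.107  0.012] [-0.029  0.024]
 box 8953 [[0.052, 0.008, 0.03], [0.103, 0.205, 0.487], [0.417, 0.414, 0.701]]
```

>>> carry_out --motion '[-4, -4, 0, 0, 0, 0, -4, -4, 0, 0, 0, 0, -4, -4, 0, 0, 0, 0, -4, -4, 0, 0, 0, 0, -4, -4, 0, 0, 0, 0, -4, -4, 0, 0, 0, 0, -4, -4, 0, 0, 0, 0, -3.6, -3.5, 0, 0, 0, 0]' --hand 2.5

```text
clock: 2.1
tool_pos: [0.3796, 0.2277, 0.303]
eef_rot: [0.115, 0.993, 0.0, 0.0]
contact_force: [0.7, 0.6, 0.1]
opening: 0.284
```

>>> carry_out --motion '[0, 0, 0, 0, 0, -0.15, 0, 0, 0, 0, 0, -0.15, 0, 0, 0, 0, 0, -0.15, 0, 0, 0, 0, 0, -0.15, 0, 0, 0, 0, 0, -0.124, 0, 0, 0, 0, 0, 0]'

```text
clock: 2.85
tool_pos: [0.3787, 0.2295, 0.3028]
eef_rot: [-0.243, 0.97, 0.0, 0.0]
contact_force: [-0.0, -0.1, 0.2]
opening: 0.281
```

```bash
cat > g.py <<'E'
from h import *
import sys
s=shot('wrist'); st=s['st']; print(st['clock'],st['tool_pos'].round(4),st['eef_rot'].round(4),st['contact_force'].round(2))
tx=R.from_quat(st['eef_rot']).as_matrix()[:,0]; print('tool x deg',np.degrees(np.arctan2(tx[1],tx[0]))%360)
w=cloud(s).reshape(-1,3); O=np.array([.5642,.3285]); th=np.radians(208.3)
yv=np.array([np.cos(th),np.sin(th)]); xv=np.array([yv[1],-yv[0]]); xv=-xv if xv[1]<0 else xv
q=w[:,:2]-O; X=(q@xv).reshape(384,512); Y=(q@yv).reshape(384,512); Z=w[:,2].reshape(384,512)
np.savez('w.npz',X=X,Y=Y,Z=Z,f=s['frame'])
save(s,sys.argv[1],1.2)
for t in ['pan']:
  for m in finder.masks_of(s,t)[:1]: print(t,m['p'],m['extent'])
E
python3 g.py pics/c.png
python3 - <<'E'
from h import *
s=shot('top'); w=cloud(s); 
for u,v in [(173,275),(150,280),(130,270),(115,285)]: print(u,v,w[v,u].round(3))
E
```

```text
2.85 [0.3787 0.2295 0.3028] [-2.433e-01  9.699e-01  2.000e-04  1.000e-04] [-0.04 -0.13  0.19]
tool x deg 208.16753344645934
pan 0.67 [225.9, 214.0, 284.2, 281.9]
173 275 [0.227 0.016 0.802]
150 280 [0.213 0.028 0.82 ]
130 270 [0.212 0.046 0.828]
115 285 [0.195 0.053 0.822]
```

View pics/c.png

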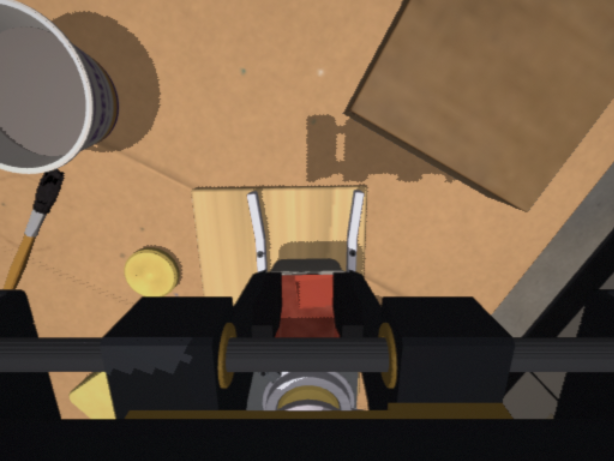

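```bash
python3 - <<'E'
import numpy as np
d=np.load('w.npz');X,Y,Z,f=[d[k] for k in 'XYZf']
def at(u,v): u=int(u/1.2);v=int(v/1.2);return np.round([X[v,u],Y[v,u],Z[v,u]],4)
for n,u,v in [('boxc',352,108),('boxr',522,200),('boxr2',500,150),('base left end',196,191),('base left low',202,280),('base r',364,191)]: print(n,at(u,v))
f=f.astype(int); br=f.min(2)
for v in range(190,275,10):
    r=int(v/1.2); row=[]
    for lo,hi in((240,275),(340,372)):
        u=np.arange(int(lo/1.2),int(hi/1.2)); m=(abs(Z[r,u]-.03)<.006); row.append((np.round(X[r,u][m].min(),4),np.round(X[r,u][m].max(),4)) if m.any() else None)
    print(v,np.round(Y[r,250],3),row)
m=(abs(Z-.077)<.006)&(abs(X)<.06)&(Y>.1)&(Y<.2); print('rim',m.sum(),np.percentile(Y[m],[50,95,99.5]),X[m].min(),X[m].max(),Z[m].mean())
for a in (-.04,-.02,0,.02,.04):
    k=m&(abs(X-a)<.008); print(a,Y[k].max() if k.any() else None)
E
```

```text
boxc [0.0399 0.3032 0.0764]
boxr [0.2059 0.221  0.077 ]
boxr2 [0.1768 0.2669 0.0761]
base left end [-0.1276  0.2176  0.0124]
base left low [-0.1323  0.1044  0.01  ]
base r [0.0656 0.2172 0.0111]
190 0.219 [None, None]
200 0.207 [(np.float64(-0.0659), np.float64(-0.0566)), (np.float64(0.0516), np.float64(0.0602))]
210 0.194 [(np.float64(-0.0639), np.float64(-0.0546)), (np.float64(0.0505), np.float64(0.0595))]
220 0.183 [(np.float64(-0.0615), np.float64(-0.0533)), (np.float64(0.0495), np.float64(0.0591))]
230 0.171 [(np.float64(-0.0608), np.float64(-0.0515)), (np.float64(0.0485), np.float64(0.0564))]
240 0.158 [(np.float64(-0.0589), np.float64(-0.0505)), (np.float64(0.0474), np.float64(0.0558))]
250 0.145 [(np.float64(-0.0594), np.float64(-0.0499)), (np.float64(0.048), np.float64(0.0559))]
260 0.135 [(np.float64(-0.0581), np.float64(-0.0502)), (np.float64(0.0473), np.float64(0.0567))]
270 0.139 [(np.float64(-0.0591), np.float64(-0.0428)), (np.float64(0.0477), np.float64(0.0574))]
rim 173 [0.14528088 0.14685191 0.14716834] -0.04033717307857198 0.040065206386262674 0.07560292314214276
-0.04 0.1458806613222207
-0.02 0.14638770603318232
0 0.14711326694612045
0.02 0.14722038697968629
0.04 0.14715986471910866
```

>>> carry_out --motion '[0, -0.2, 4.8, 0, 0, 0, 0, 0, 4.8, 0, 0, 0, 0, 0, 4.8, 0, 0, 0, 0, 0, 4.7, 0, 0, 0, -2, 0, 0, 0, 0, 0, -2, 0, 0, 0, 0, 0, -0.7, 0, 0, 0, 0, 0, 0, 0, 0, 0, 0, 0]' --grip_force 30

```text
clock: 4.0
tool_pos: [0.421, 0.25, 0.1118]
eef_rot: [-0.244, 0.97, 0.0, 0.0]
contact_force: [-0.6, -0.2, 0.4]
opening: 0.285
```

>>> carry_out --motion '[-0.5, 0, 0, 0, 0, 0, -0.5, 0, 0, 0, 0, 0, -0.5, 0, 0, 0, 0, 0, -0.5, 0, 0, 0, 0, 0, -0.4, 0, 0, 0, 0, 0, -0.4, 0, 0, 0, 0, 0, -0.4, 0, 0, 0, 0, 0, 0, 0, 0, 0, 0, 0]'

```text
clock: 5.0
tool_pos: [0.45, 0.2656, 0.1117]
eef_rot: [-0.244, 0.97, 0.0, 0.001]
contact_force: [-1.1, -0.8, -0.0]
opening: 0.284
```

>>> carry_out --motion '[-0.2, 0, 0, 0, 0, 0, -0.2, 0, 0, 0, 0, 0, -0.2, 0, 0, 0, 0, 0, -0.2, 0, 0, 0, 0, 0, 0, 0, 0, 0, 0, 0]'

```text
clock: 5.62
tool_pos: [0.4564, 0.2692, 0.1117]
eef_rot: [-0.244, 0.97, 0.0, 0.0]
contact_force: [-2.3, -1.4, 0.4]
opening: 0.284
```

>>> carry_out --motion '[-0.15, 0, 0, 0, 0, 0, -0.15, 0, 0, 0, 0, 0, 0, 0, 0, 0, 0, 0]'

```text
clock: 6.0
tool_pos: [0.4568, 0.2693, 0.1116]
eef_rot: [-0.244, 0.97, -0.001, -0.002]
contact_force: [-7.1, -3.8, 5.5]
opening: 0.285
```

>>> carry_out --motion '[-0.15, 0, 0, 0, 0, 0, -0.15, 0, 0, 0, 0, 0, 0, 0, 0, 0, 0, 0]'

```text
clock: 6.38
tool_pos: [0.4572, 0.2695, 0.1115]
eef_rot: [-0.245, 0.97, -0.002, -0.004]
contact_force: [-12.0, -4.7, 9.4]
opening: 0.285
```

>>> carry_out --motion '[0.6, 0, 0, 0, 0, 0, 2, 0, 0, 0, 0, 0, 4, 0, 0, 0, 0, 0, 2, 0, -4, 0, 0, 0, 0, 0, -6, 0, 0, 0, 0, 0, -6, 0, 0, 0, 0, 0, 0, 0, 0, 0]' --hand 0

```text
clock: 7.25
tool_pos: [0.3884, 0.2334, 0.2759]
eef_rot: [-0.243, 0.97, 0.003, 0.006]
contact_force: [0.5, 0.2, 0.3]
opening: 0.005
```

```bash
python3 g.py pics/d.png; python3 - <<'E'
import numpy as np
d=np.load('w.npz');X,Y,Z=[d[k] for k in 'XYZ']
m=(abs(Z-.077)<.006)&(abs(X)<.06)&(Y>.09)&(Y<.2); print('rim',m.sum(),Z[m].mean())
for a in (-.04,-.02,0,.02,.04):
    k=m&(abs(X-a)<.008); print(a,Y[k].max() if k.any() else None)
E
```

```text
7.25 [0.3884 0.2334 0.2759] [-0.2435  0.9699  0.0028  0.0057] [0.48 0.24 0.34]
tool x deg 208.18391592590604
rim 0 nan
-0.04 None
-0.02 None
0 None
0.02 None
0.04 None<stdin>:3: RuntimeWarning: Mean of empty slice.
  ret = ret.dtype.type(ret / rcount)
```

View pics/d.png

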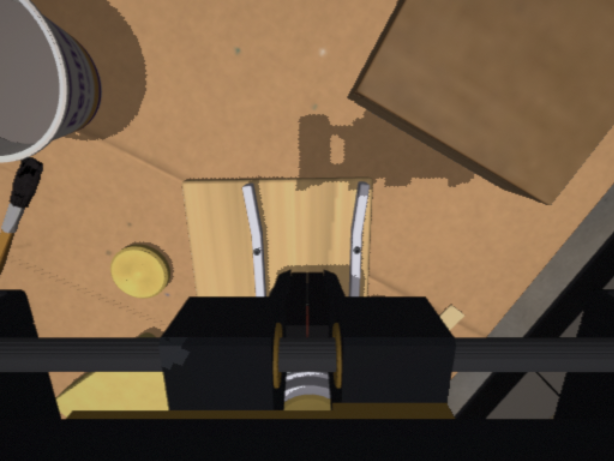

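```bash
cat > t.py <<'E'
from h import *
import sys
O=np.array([.5642,.3285]); th=np.radians(208.3); yv=np.array([np.cos(th),np.sin(th)]); xv=np.array([-.4741,.8805])
ims=[]
for n in('top','side'):
    s=shot(n); w=cloud(s); q=w[...,:2]-O; X=q@xv; Y=q@yv; Z=w[...,2]
    for lo,hi in((.07,.085),):
        m=(Z>lo)&(Z<hi)&(abs(X)<.06)&(Y>.06)&(Y<.2); print(n,'rim',m.sum(),Z[m].mean() if m.any() else '', [np.round(Y[m&(abs(X-a)<.012)].max(),4) if (m&(abs(X-a)<.012)).any() else None for a in(-.04,-.02,0,.02,.04)])
    for t in ('pan','puck','knob_top'):
        for d in finder.masks_of(s,t)[:2]:
            p=w[d['pixels']]; p=p[~np.isnan(p[:,0])]; qq=p[:,:2]-O
            print(' ',t,round(d['p'],2),d['extent'],np.round(np.percentile(np.c_[qq@xv,qq@yv,p[:,2]],[3,50,97],axis=0),3).tolist() if len(p) else '')
    a=s['frame'][110:240,130:260] if n=='top' else s['frame'][115:245,160:290]
    ims.append(cv2.resize(a[:,:,::-1],(400,400),interpolation=cv2.INTER_CUBIC))
cv2.imwrite(sys.argv[1],np.hstack(ims)); print(monitor.get_state()['clock'])
E
python3 t.py pics/e.png
```

```text
top rim 9 0.0752587426399213 [np.float64(0.0731), None, None, None, None]
  pan 0.46 [161.2, 121.0, 188.6, 140.7] [[-0.029, -0.03, 0.293], [0.003, -0.003, 0.303], [0.033, 0.023, 0.307]]
  knob_top 0.71 [163.8, 119.3, 189.7, 135.3] [[-0.025, -0.026, 0.298], [0.004, -0.004, 0.303], [0.029, 0.017, 0.306]]
side rim 62 0.07495283517150532 [np.float64(0.1117), np.float64(0.1162), np.float64(0.1123), np.float64(0.1125), np.float64(0.1098)]
  pan 0.77 [197.1, 191.4, 239.9, 219.8] [[-0.05, -0.011, 0.02], [0.001, 0.064, 0.042], [0.046, 0.108, 0.076]]
  puck 0.46 [219.0, 181.0, 238.2, 188.8] [[-0.029, -0.024, 0.103], [-0.007, 0.003, 0.108], [0.022, 0.027, 0.111]]
  knob_top 0.61 [215.7, 125.1, 235.5, 139.0] [[-0.029, -0.017, 0.272], [-0.008, 0.011, 0.299], [0.019, 0.028, 0.305]]
7.75
```

View pics/e.png

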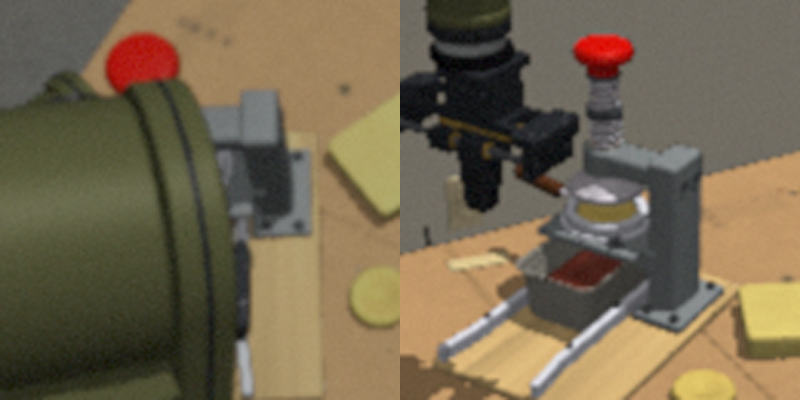

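>>> carry_out --motion '[0, 0, -5, 0, 0, 0, 0, 0, -5, 0, 0, 0, 0, 0, -4.5, 0, 0, 0, -5, 0, 0, 0, 0, 0, -5, 0, 0, 0, 0, 0, -5, 0, 0, 0, 0, 0, -5, 0, 0, 0, 0, 0, 0, 0, 0, 0, 0, 0]'

```text
clock: 8.75
tool_pos: [0.5638, 0.3267, 0.4144]
eef_rot: [-0.243, 0.97, 0.0, -0.001]
contact_force: [0.3, 0.3, 0.3]
opening: 0.005
```

```bash
python3 g.py pics/f.png; python3 - <<'E'
import numpy as np
d=np.load('w.npz');X,Y,Z=[d[k] for k in 'XYZ']
m=(abs(Z-.077)<.006)&(abs(X)<.06)&(Y>.06)&(Y<.2); print('rim',m.sum(),Z[m].mean())
for a in (-.04,-.02,0,.02,.04):
    k=m&(abs(X-a)<.008); print(a,Y[k].max() if k.any() else None)
m=(abs(Z-.11)<.005)&(abs(X)<.06)&(Y<.09)&(Y>.03); print('bed front',[(a,Y[m&(abs(X-a)<.008)].max()) for a in (-.04,-.02,0,.02,.04) if (m&(abs(X-a)<.008)).any()])
E
```

```text
8.75 [0.5638 0.3267 0.4144] [-2.435e-01  9.699e-01  3.000e-04 -7.000e-04] [0.27 0.32 0.34]
tool x deg 208.18539289062758
pan 0.73 [166.9, 7.3, 356.5, 237.7]
rim 564 0.07514282099299559
-0.04 0.11189334495219413
-0.02 0.1118256425749906
0 0.11180372125437205
0.02 0.11180069662948236
0.04 0.11166985630010053
bed front [(-0.04, np.float64(0.0493757599112897)), (-0.02, np.float64(0.04122236001416285)), (0, np.float64(0.04283462298564205)), (0.02, np.float64(0.041293878446521624)), (0.04, np.float64(0.03017931499554039))]
```

View pics/f.png

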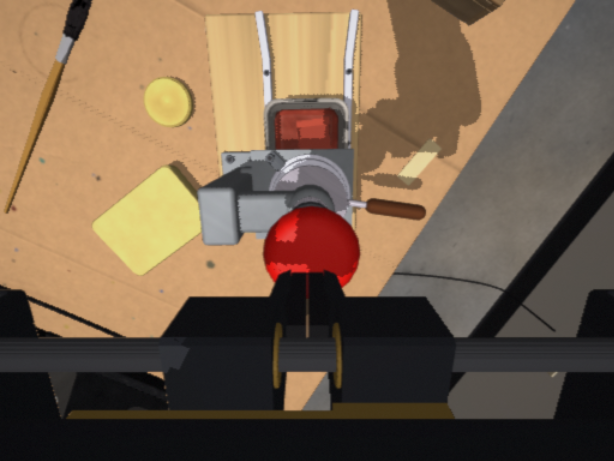

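>>> carry_out --motion '[-0.4, 0, 2, 0, 0, 0, 0, 0, 2, 0, 0, 0, 0, 0, 0.6, 0, 0, 0, 0, 0, 0.6, 0, 0, 0, 0, 0, 0.6, 0, 0, 0, 0, 0, 0.6, 0, 0, 0, 0, 0, 0.6, 0, 0, 0, 0, 0, 0, 0, 0, 0]'

```text
clock: 9.85
tool_pos: [0.5651, 0.3276, 0.3464]
eef_rot: [-0.244, 0.97, -0.0, -0.0]
contact_force: [-2.1, -1.6, 4.2]
opening: 0.006
```

>>> carry_out --motion '[0, 0, 0.4, 0, 0, 0, 0, 0, 0.4, 0, 0, 0, 0, 0, 0.4, 0, 0, 0, 0, 0, 0.4, 0, 0, 0, 0, 0, 0.4, 0, 0, 0, 0, 0, 0, 0, 0, 0]'

```text
clock: 10.6
tool_pos: [0.5653, 0.3278, 0.3289]
eef_rot: [-0.244, 0.97, 0.0, 0.001]
contact_force: [-5.9, -3.8, 14.3]
opening: 0.003
```

>>> carry_out --motion '[0, 0, 0.3, 0, 0, 0, 0, 0, 0.3, 0, 0, 0, 0, 0, 0.3, 0, 0, 0, 0, 0, 0, 0, 0, 0]'

```text
clock: 11.1
tool_pos: [0.5653, 0.3279, 0.3233]
eef_rot: [-0.244, 0.97, 0.0, 0.002]
contact_force: [-9.0, -8.8, 30.7]
opening: 0.004
```

>>> carry_out --motion '[0, 0, 0.3, 0, 0, 0, 0, 0, 0.3, 0, 0, 0, 0, 0, 0, 0, 0, 0]'

```text
clock: 11.48
tool_pos: [0.5653, 0.3281, 0.323]
eef_rot: [-0.243, 0.97, 0.0, 0.004]
contact_force: [-18.1, -14.9, 58.8]
opening: 0.002
```

>>> carry_out --motion '[0, 0, -1, 0, 0, 0, 0, 0, -1, 0, 0, 0, 0, 0, -1, 0, 0, 0, 0, 0, -1.5, 0, 0, 0, 0, 0, -2, 0, 0, 0, 0, 0, -3, 0, 0, 0, 0, 0, -3, 0, 0, 0, 0, 0, 0, 0, 0, 0]'

```text
clock: 12.48
tool_pos: [0.5663, 0.3288, 0.439]
eef_rot: [-0.244, 0.97, 0.001, 0.003]
contact_force: [0.0, -0.0, -0.3]
opening: 0.005
```

```bash
python3 g.py pics/w2.png; python3 t.py pics/g.png; python3 - <<'E'
import numpy as np,cv2
d=np.load('w.npz');X,Y,Z=[d[k] for k in 'XYZ']
m=(abs(Z-.077)<.006)&(abs(X)<.06)&(Y>.06)&(Y<.2); print('rim',m.sum(),Z[m].mean(),[Y[m&(abs(X-a)<.008)].max() for a in (-.04,-.02,0,.02,.04)])
a=cv2.imread('pics/w2.png'); b=cv2.imread('pics/g.png')
cv2.imwrite('pics/h.png',np.hstack([a[:400,100:480],b[:,400:]]))
E
```

```text
12.475 [0.5663 0.3288 0.439 ] [-0.2439  0.9698  0.0015  0.0029] [ 0.01 -0.05 -0.29]
tool x deg 208.23359614878495
pan 0.77 [219.8, 78.1, 286.7, 119.5]
top rim 0  [None, None, None, None, None]
  pan 0.32 [206.0, 156.0, 234.6, 240.6] [[-0.131, -0.056, 0.006], [-0.104, 0.125, 0.012], [-0.056, 0.217, 0.076]]
side rim 70 0.07467884631508147 [np.float64(0.1108), np.float64(0.1121), np.float64(0.112), np.float64(0.1123), np.float64(0.1123)]
  pan 0.63 [199.7, 180.1, 239.5, 221.8] [[-0.05, -0.053, 0.017], [0.002, 0.071, 0.047], [0.046, 0.108, 0.076]]
  puck 0.53 [221.5, 198.9, 232.5, 208.2] [[-0.016, -0.004, 0.039], [0.002, 0.018, 0.043], [0.021, 0.031, 0.048]]
  knob_top 0.6 [216.3, 124.4, 234.4, 140.8] [[-0.029, -0.016, 0.27], [-0.007, 0.013, 0.298], [0.02, 0.029, 0.305]]
  knob_top 0.6 [170.0, 126.3, 267.1, 252.8] [[-0.129, -0.037, 0.004], [-0.052, 0.034, 0.03], [0.08, 0.218, 0.294]]
12.975
rim 523 0.07505910262391528 [np.float64(0.11206605553641391), np.float64(0.11213587495128272), np.float64(0.11214616922000453), np.float64(0.11211727055636021), np.float64(0.11195052207579709)]
```

View pics/h.png

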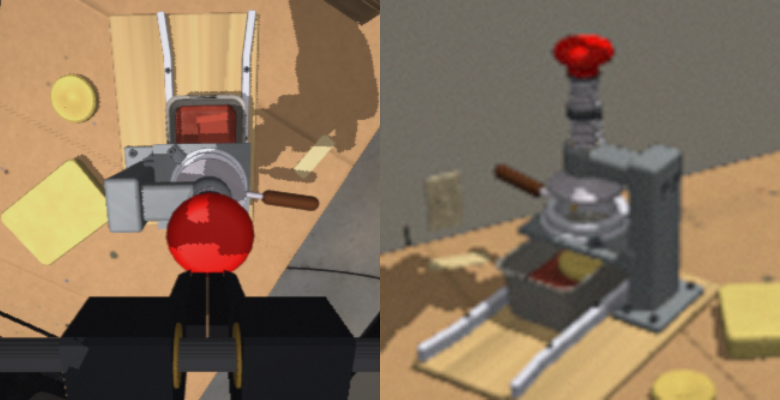

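The side view (right half) shows the mould ring empty and the yellow puck lying in the pan on the red wax, at about (575, 265). The knob is back up and the pan is still home. The measured puck top is about 46 mm above the table, which matches 12 + 20 + 14. The gripper touches nothing.

```bash
python3 -c "
from plant import workorder; print(workorder.finish_job())"
```

```text
the job is handed in; nothing more can be done
None
```

The pan is home against the stop, the puck is in it, and the knob is back up. I handed the job in at about 13 s of the 37 s allowed.

- **Pan:** I pushed it about 35 mm, until it stopped moving while the push force rose to about 16 N. After the press cycle its front rim was still square and level. It read 112 mm from the press axis against the expected 114.5 mm. I put that down to an error of about 3 mm in where I placed the press origin, because the rim also read 3 mm short of the allowed range before the push.
- **Knob:** I pressed it to the second stop. The fingertip reached 259 mm above the table and the force rose to about 63 N, 59 N of it vertical and well under the 120 N limit. That is much more than the 17 N spring needs, because I kept pushing briefly after the stop. The knob then sprang back and its top read about 304 mm.
- **Puck:** the side view shows the mould empty and the puck lying in the pan on the red wax, its top about 46 mm above the table, as expected.
- **Bystanders:** the spare puck and wax block looked undisturbed in the last pictures. I did not measure the tub and tin again, but the arm never came near the table close to them.
- **Failed check:** at the end the arm blocked the top camera's view of the pan and puck, so those checks come from the wrist and side cameras. The detector also gave two knob matches in the side view, and I took the one on the red knob.

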